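# Tip the spare platen roller out of its postal tube and gauge its length

### The arm

A 6-joint arm with a two-finger parallel gripper is mounted at the origin on a cart in front of the work surface, level with it; the furniture and walls round the work are solid. World frame = base frame: x ahead of the robot, y to its left, z up, the work surface at z = 0. Lengths are in m, angles in rad, forces in N, time in s.
With the tool pointing down it reaches from about 0.3 to 0.825 m from the base axis. Payload 5.4 kg.
Tool frame: the origin (TCP) lies midway between the tips of the shut fingers; the grasp point (between the pads) lies 19 mm behind it (ctrl.hold_point_z is the distance from the TCP to the grasp point, in m); z points along the fingers, y is the line along which they close (so a half turn about z gives the same grasp; the last joint's range is limited). The gripper opens to 92 mm and grips with 3 to 60 N. Pads are 20 mm wide; open, the fingers measure 128 mm over their backs; the gripper's body (75 mm by 189 mm) begins 69 mm behind the grasp point.
Start: joints at [1.113, 0.158, 1.597, -0, 1.386, -0.21], TCP at [0.141, 0.557, 0.215] pointing down, gripper open.
Joint ranges: [-2.91, 2.91], [-0.94, 2.29], [0.18, 2.7], [-1.29, 4.43], [0.17, 2.64], [-3, 3]. Speed limits (rad/s): [2.57, 2.57, 3.14, 3.14, 3.14, 3.14].

### API

Orientations are given as a rotation vector (axis times angle).
In Python, from rig import ctrl gives the robot as it stands.
- The arm moves only by the shell command python3 -m jog 'ROWS' [FORCE]. ROWS is JSON, a list of rows, each a list of 3 entries, a list of its own where there are three numbers: the shift along the world's x, y, z in m, then the turn, a rotation vector about the world's x, y, z in degrees, then the opening in per cent of the stroke, from 0 (shut) to 100 (fully open). In form: [[[x, y, z], [wx, wy, wz], grip], ...]. A call has 1 to 10 rows; each row shifts and turns the commanded pose from where the row before left it; what a row does not reach is not made up. A row lasts 1/10 s, in which the tool goes at most 50 mm and 8.59 degrees, less where a joint would pass 70% of its speed; a pose out of reach is approached as far as the arm can. A call with a gripper value outside its range is refused whole. The fingers move at their own pace and stop on an object; FORCE is the grip in N (left out, the last holds). Time passes only in rows, so rows that do not move let the fingers close. It gives the time, the measured TCP pose, the force, the opening and the grip force at its end, in the units of the state.
- ctrl.get_obs(): the state, without advancing time (a new reading comes with each control period).
- ctrl.camera(name): name is "scene" or "top" or "wrist"; returns the picture (400x640x3 uint8, red, green, blue); there is no depth.
- ctrl.camera_model(name): a dict with "fovy" (degrees; the focal length in pixels is half the picture's height over the tangent of half this angle, whatever the lens; pixels are square), "cx", "cy" (the principal point, pixels), "k1" (the pictures are not rectified: a ray, as slopes to the right and down, at radius r is drawn at 1 + k1 r^2 times it, then the intrinsics apply), "extrinsics" (4x4, takes a point from camera to world coordinates). Camera axes: x right, y up, looking along -z (the intrinsics and any distortion apply to the point x, -y, -z); pixel columns grow to the right and rows downward; lengths in m; the calibration is good to about 2 mm. A picture is of the moment at which its call begins: read the wrist's pose just before it. camera_model takes no time and is no camera call; for the wrist camera it gives the pose at the moment of the call.
- ctrl.sign_off(): hands the job in; it is judged then, once.
The state is a dict: "t": time; "joints": joint angles; "joint_vel": joint speeds; "tau": joint torques, N m; "eef_pos": TCP position; "tcp_rot": TCP orientation; "contact_force": force on the tool from outside, world axes, zero at the start; "wrist_torque": the same for the moment, N m; "opening": opening from 0.0 (shut) to 1.0 (fully open); "gripper_force": force on a finger pad.
Only numpy, scipy, OpenCV 4.12 (cv2) and the standard library are available. Lean on these libraries where they do the work, as an engineer would, in place of code of your own. Each camera call takes 0.05 s, during which the arm holds its last target. There are 200 camera calls.

### The job

The label printer's spare roller has come in the open square cardboard tube: tip the tube mouth down, low over the table, so that the roller slides until its end sticks out while the rest stays inside, and lay the tube flat like that. Take the roller by the exposed end, draw it out and lay it in the two V rests of the length gauge. Let go, then gently close the sliding jaw until the roller is held between both jaws without a gap; leave the dropper bottle and the tape gun behind the work where they are.

Things in the scene. Friction and masses are not known exactly. Their poses are not given: they have to be found in the camera images.
- tube: Open postal tube lying on the table: plain brown cardboard, square, 200 mm long, 46 x 46 mm outside, walls 4 mm, 0.18 kg. x runs along it to the open mouth (x = +100 mm); a black plug closes the other end (inner face at x = -94 mm). Origin: centre of its underside as it lies, z up, tube axis at z = 23 mm. A like tube, plugged at both ends and fixed at the back, is not wanted.
- tube_mouth (a point): Centre of the open tube's mouth, 23 mm above its underside; axes as the tube's. The roller starts wholly inside, its end 27 to 42 mm behind the mouth, out of reach of fingers. It starts to slide when the tube is tipped mouth down by 16 to 23 degrees (friction 0.28 to 0.42) and would fall right out unless its end meets the table: keep the mouth some 30 mm above the table.
- roller: Platen roller, 0.12 to 0.21 kg: black hard sleeve 26 mm in diameter, 100 mm long, centred on a steel shaft 12 mm in diameter and 150 mm long, so a bare 25 mm stub at each end; a white gear 22 mm in diameter on the -x stub. Origin: its middle, on the axis; x along the axis, at the start pointing to the tube's mouth. It can roll on the table.
- roller_end (a point): Centre of the roller's end face without gear (75 mm from its middle), the end that comes out of the mouth. With the tube flat and the roller sticking out, the axis is 17 mm above the table; grip the bare stub across. The roller stays put in the tube while the tube is tipped by less than 15 degrees. Either end may face the gauge's fixed jaw.
- gauge: Length gauge fixed to the table: aluminium bar 300 x 56 mm, rail top at z = 16 mm. Origin: on its centre line at table level; x along the bar from the fixed jaw to the sliding jaw. Fixed steel jaw: face at x = -120 mm, 44 mm wide, top at z = 76 mm. Two grey V rests, 12 mm thick, at x = -75 and -15 mm: 90 degree V, open upward, 44 mm wide at its top at z = 52 mm.
- gauge_rest (a point): Where the middle of the roller is when it lies in both V rests with its end against the fixed jaw: gauge x = -45 mm, y = 0, z = 48 mm (axis of the roller along gauge x; the sleeve rests in the Vs). Axes as the gauge's. Lay the roller down 5 to 30 mm from here towards +x, clear of the fixed jaw; the sliding jaw pushes it home.
- jaw (a joint): Position of the sliding jaw in m: its steel face (44 mm wide, top at z = 76 mm) stands at gauge x = this value, so the gap between the jaws is 120 mm + this. 0.1 is fully open; with the roller held between both jaws it reads 0.030. It slides with about 2 N of friction, stays where it is left and pushes the roller along the rests with 1 to 2 N more.
- jaw_grip (a point): Middle of the sliding jaw's grip: a black upright block 24 mm wide across the rail (gauge y), 20 mm along it, flat top at z = 81 mm, free down to z = 28 mm. The point is on its centre line, 66 mm above the table, 34 mm behind the jaw's face; axes as the gauge's. Pinch it from above across the rail and move it along the gauge's -x to close the jaw.
- dropper: Brown dropper bottle with black top, 33 mm in diameter, 102 mm tall, standing behind the tube; origin at the centre of its underside. A bystander: leave it.
- tape_gun: Tape gun with a dark blue roll, 134 x 225 mm, 54 mm tall, lying behind the work; origin at the centre of its underside. A bystander: leave it.

How it is judged:
On the way, in this order (a step that is already met when the one before it is completed fails the run):
1. the tube is tipped mouth down and the roller has slid until its end sticks out of the mouth (by 15 mm or more) while its gear end is still in the tube (angle between tube's own x axis and vertical above 1.7208 rad and x of roller in the frame of tube between 0.04 and 0.15 m), for 0.1 s.
2. the tube lies flat on the table, let go, with the roller's end sticking out by 15 mm or more and 40 mm or more of it still inside (angle between tube's own z axis and vertical below 0.1 rad and height (world z) of tube below 0.01 m and x of roller in the frame of tube between 0.04 and 0.135 m and contact force between the fingers and tube below 0.2 N), for 0.2 s.
3. the fingers hold the roller by the end that sticks out, its other end still in the tube (contact force between the fingers and roller above 1 N and x of roller in the frame of tube between 0.04 and 0.16 m), for 0.1 s.
4. the roller lies in both V rests between the jaws, let go (y of roller in the frame of gauge between -0.005 and 0.005 m and z of roller in the frame of gauge between 0.043 and 0.053 m and angle between the x axis of roller and the x axis of gauge, either way round below 0.06 rad and x of roller in the frame of gauge between -0.05 and 0.02 m and contact force between the fingers and roller below 0.2 N), for 0.3 s.
At the end, for the whole second after the job is handed in: The roller lies in both V rests (middle within 5 mm of their centre line and height, axis within 3.4 degrees), its middle at gauge x = -45 mm within 4 mm, the sliding jaw closed on it (reading 27 to 32.5 mm, no gap over 2.5 mm); roller and tube at rest, tube on the table (y of roller in the frame of gauge between -0.005 and 0.005 m and z of roller in the frame of gauge between 0.043 and 0.053 m and angle between the x axis of roller and the x axis of gauge, either way round below 0.06 rad and x of roller in the frame of gauge between -0.049 and -0.041 m and value of joint jaw between 0.027 and 0.0325 m and linear speed of each of roller, tube below 0.01 m/s and height (world z) of tube between -0.03 and 0.06 m); the robot touches nothing.
It fails at once if the roller is squeezed between the jaws with more than 35 N (contact force between jaw and roller above 35 N).
It fails at once if a bystander (dropper bottle or tape gun) is pushed more than 40 mm away or the bottle is knocked over (distance of any of dropper, tape_gun from where it was at the start of the episode above 0.04 m or angle between dropper's own z axis and vertical above 0.6 rad).
It also fails if it takes over 67 s, if anything falls off the work surface, if the arm or the gripper's body presses on something with over 40 N, if the wrist force passes 120 N, or if a joint passes its speed limit or range.

## Working session

There is one attempt and no reset: what is moved stays moved. The work goes in short steps, Python scripts to look and compute and a shell command to move; the robot and the scene stay as the last step left them, time stands still between calls to the robot, and variables do not carry over. Pictures are saved under pics/ and viewed, at most 10 in all, crops included, and the job is handed in when it is done.

```bash
ls; mkdir -p pics; cat > h.py <<'E'
import numpy as np,cv2
from rig import ctrl
def K(m,h=400):
    f=h/2/np.tan(np.radians(m["fovy"])/2); return f
def ray(m,u,v):
    f=K(m); d=np.array([(u-m["cx"])/f,(v-m["cy"])/f]); p=d.copy()
    for _ in range(30): p=d/(1+m["k1"]*(p@p))
    T=np.array(m["extrinsics"]); return T[:3,3],T[:3,:3]@np.array([p[0],-p[1],-1])
def onz(m,u,v,z):
    o,d=ray(m,u,v); return o+d*(z-o[2])/d[2]
def proj(m,P):
    T=np.array(m["extrinsics"]); c=T[:3,:3].T@(np.array(P)-T[:3,3]); s=np.array([c[0],-c[1]])/-c[2]
    s=s*(1+m["k1"]*(s@s)); return s*K(m)+[m["cx"],m["cy"]]
def snap(n,fn):
    m=ctrl.camera_model(n); im=ctrl.camera(n); cv2.imwrite("pics/"+fn,im[:,:,::-1]); return m,im
E
python3 - <<'E'
from h import *
for n in("top","scene"):
    m,_=snap(n,n+"0.png"); print(n,m["fovy"],m["cx"],m["cy"],m["k1"],np.round(m["extrinsics"],3).tolist())
o=ctrl.get_obs(); print(o["t"],o["tcp_rot"],o["opening"])
E
```

```text
pics
top 49.1388060680108 319.2634889291722 198.84354567189112 -0.0614371777714778 [[0.011, 0.987, -0.159, 0.438], [-1.0, 0.014, 0.016, 0.059], [0.018, 0.159, 0.987, 1.166], [0.0, 0.0, 0.0, 1.0]]
scene 50.80733869616187 323.1934605511676 197.4995973486028 -0.05772490598903463 [[0.623, 0.428, -0.655, -0.047], [-0.782, 0.36, -0.508, -0.47], [0.018, 0.829, 0.559, 0.649], [0.0, 0.0, 0.0, 1.0]]
0.1 [-3.88219387e-01 -3.11696423e+00  2.43383363e-03] 1.0016870171720162
```

View pics/top0.png

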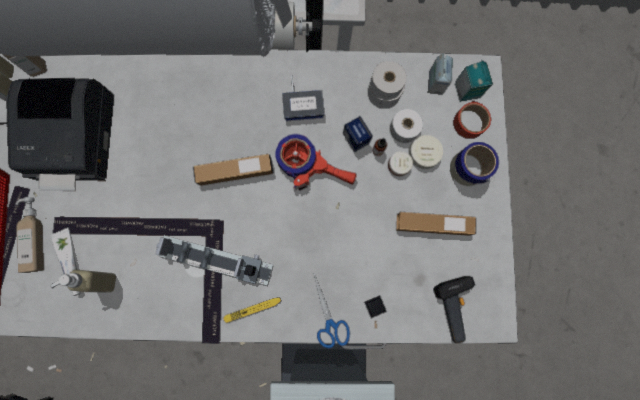

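View pics/scene0.png

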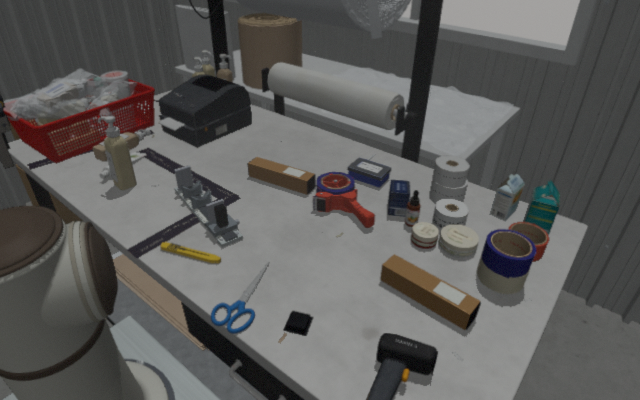

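The top view shows the front tube at about (436,224), the back tube at (232,169), the gauge at (215,260) with its black grip near (251,269), the tape gun at (310,160) and the dropper at (380,145). I'll enlarge the tube and gauge.

```bash
python3 - <<'E'
from h import *
t=cv2.imread("pics/top0.png");s=cv2.imread("pics/scene0.png")
def c(i,x,y): return cv2.resize(i[y:y+75,x:x+100],(400,300),interpolation=cv2.INTER_CUBIC)
a=np.vstack([np.hstack([c(t,386,185),c(s,375,250)]),np.hstack([c(t,160,222)[:, :],c(s,160,160)])])
cv2.imwrite("pics/crop1.png",a)
m=ctrl.camera_model("top"); print(proj(m,[.141,.557,.215]))
for u,v in[(436,224),(215,260),(251,269),(380,145)]: print(onz(m,u,v,.046))
E
```

```text
[ 71.8436512  407.66923173]
[ 0.55673345 -0.2631225   0.046     ]
[0.45778999 0.3034448  0.046     ]
[0.43653444 0.21125794 0.046     ]
[ 0.76592368 -0.11940411  0.046     ]
```

View pics/crop1.png

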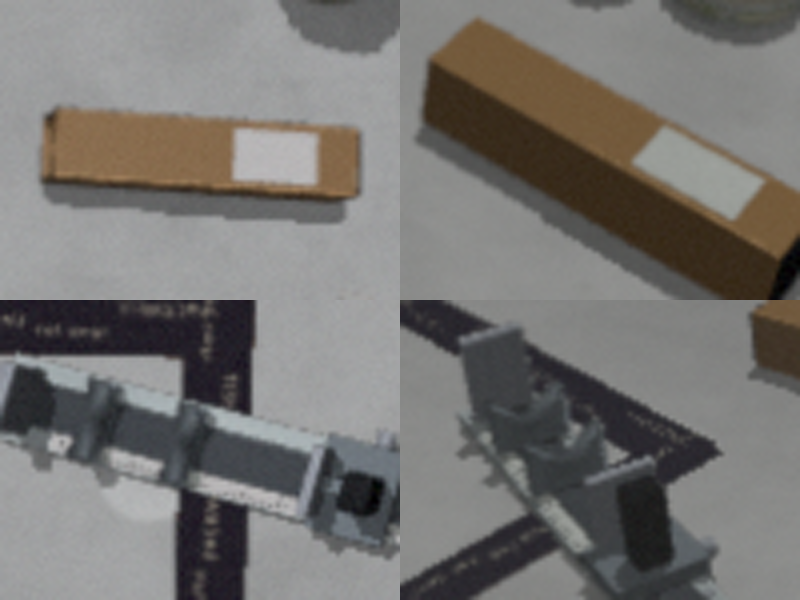

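The tube crop shows the black plug at the right end (scene view) and the mouth at the left end (+y). The gauge's fixed jaw is on the left, with the sliding jaw open on the right. Next I'll measure poses with masks.

```bash
python3 - <<'E'
from h import *
im=cv2.imread("pics/top0.png"); m=ctrl.camera_model("top")
hsv=cv2.cvtColor(im,cv2.COLOR_BGR2HSV)
# tube long edges on top face: corner picks
for n,u,v in[("mouth back",400.25,212),("mouth front",398.7,230.3),("plug back",475.5,217),("plug front",475.5,233.5)]:
    print(n,onz(m,u,v,.046).round(4))
g=hsv[:,:,2]
b=((g<45)*255).astype(np.uint8); b[:, :238]=0;b[:,265:]=0;b[:258]=0;b[285:]=0
print(cv2.moments(b,True)["m00"]); M=cv2.moments(b,True); u,v=M["m10"]/M["m00"],M["m01"]/M["m00"]; print("grip top",u,v,onz(m,u,v,.081), cv2.boundingRect(b))
for n,u,v,z in[("bar back L",165,313/4+222-300/4+0,.016)]: pass
# jaw edges in crop coords lower-left: x/4+160,(y-300)/4+222
for n,x,y,z in [("slide jaw back",330,437,.076),("slide jaw front",303,517,.076),("fix back",15,358,.076),("fix front",2,400,.076),("V2 back",203,402,.052),("V2 front",170,480,.052),("V1 back",113,375,.052),("V1 front",85,455,.052)]:
    print(n,onz(m,x/4+160,(y-300)/4+222,z).round(4))
E
```

```text
mouth back [ 0.587  -0.1701  0.046 ]
mouth front [ 0.5393 -0.1652  0.046 ]
plug back [ 0.5762 -0.3686  0.046 ]
plug front [ 0.533  -0.3667  0.046 ]
93.0
grip top 249.69892473118279 270.3440860215054 [0.43327103 0.20958835 0.081     ] (241, 265, 15, 11)
slide jaw back [0.4675 0.2292 0.076 ]
slide jaw front [0.4184 0.2441 0.076 ]
fix back [0.5133 0.4279 0.076 ]
fix front [0.4871 0.4345 0.076 ]
V2 back [0.489  0.3144 0.052 ]
V2 front [0.4397 0.3329 0.052 ]
V1 back [0.5051 0.3726 0.052 ]
V1 front [0.4544 0.3877 0.052 ]
```

```bash
python3 -m jog '[[[0.021,-0.04,0],[0,0,-3.9],100],[[0.021,-0.04,0],[0,0,-3.9],100],[[0.021,-0.04,0],[0,0,-3.9],100],[[0.021,-0.04,0],[0,0,-3.9],100],[[0.021,-0.04,0],[0,0,-3.9],100],[[0.021,-0.04,0],[0,0,-3.9],100],[[0.021,-0.04,0],[0,0,-3.9],100],[[0.021,-0.04,0],[0,0,-3.9],100],[[0.021,-0.04,0],[0,0,-3.9],100],[[0.021,-0.04,0],[0,0,-3.9],100]]' 50; python3 -m jog '[[[0.021,-0.04,0],[0,0,-3.9],100],[[0.021,-0.04,0],[0,0,-3.9],100],[[0.021,-0.04,0],[0,0,-3.9],100],[[0.021,-0.04,0],[0,0,-3.9],100],[[0.021,-0.04,0],[0,0,-3.9],100],[[0.021,-0.04,0],[0,0,-3.9],100],[[0.021,-0.04,0],[0,0,-3.9],100],[[0.021,-0.04,0],[0,0,-3.9],100],[[0.021,-0.04,0],[0,0,-3.9],100],[[0,0,0],[0,0,-3.9],100]]'
cat >> h.py <<'E'
from scipy.spatial.transform import Rotation as R
def st():
    o=ctrl.get_obs(); r=R.from_rotvec(o["tcp_rot"]).as_matrix()
    print("t",round(o["t"],2),"pos",np.round(o["eef_pos"],4),"yaw(y)",round(float(np.degrees(np.arctan2(r[1,1],r[0,1]))),2),"z",np.round(r[:,2],3),"F",np.round(o["contact_force"],1),"op",round(float(o["opening"]),3),"gf",round(float(np.max(o["gripper_force"])),1)); return o
E
python3 - <<'E'
from h import *
st(); m,_=snap("wrist","w1.png"); print(np.round(m["extrinsics"],3).tolist(),m["fovy"])
E
```

```text
t: 1.1
eef_pos: [0.3513, 0.1557, 0.2144]
tcp_rot: [1.41, 2.807, 0.0]
contact_force: [0.2, -0.2, -0.5]
opening: 0.998
gripper_force: 0.0
t: 2.1
eef_pos: [0.5408, -0.207, 0.213]
tcp_rot: [-2.271, -2.17, 0.002]
contact_force: [-1.4, 0.9, 0.0]
opening: 1.005
gripper_force: 0.0
t 2.1 pos [ 0.5408 -0.207   0.213 ] yaw(y) -2.6 z [-0.001 -0.    -1.   ] F [-1.4  0.9  0. ] op 1.005 gf 0.0
[[0.999, 0.043, 0.014, 0.544], [-0.045, 0.962, 0.271, -0.131], [-0.002, -0.271, 0.962, 0.383], [0.0, 0.0, 0.0, 1.0]] 65.34583549332748
```

View pics/w1.png

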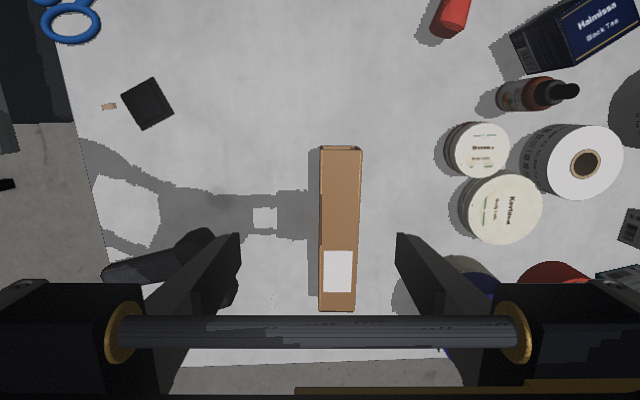

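The wrist view shows the tube from its mouth, with corners at (323,149) and (361,149), to the plug at about (337,311).

```bash
python3 - <<'E'
from h import *
im=cv2.imread("pics/w1.png"); m=ctrl.camera_model("wrist"); hsv=cv2.cvtColor(im,cv2.COLOR_BGR2HSV)
b=cv2.inRange(hsv,(5,60,110),(25,255,255)); b[:, :300]=0;b[:,380:]=0;b[:140]=0
L=[];Rr=[]
for r in range(165,240,5):
    c=np.where(b[r])[0]; L.append(onz(m,c[0],r,.046)); Rr.append(onz(m,c[-1]+1,r,.046))
L=np.array(L);Rr=np.array(Rr); print((L[0]).round(4),(L[-1]).round(4),Rr[0].round(4),Rr[-1].round(4))
C=(L+Rr)/2; p=np.polyfit(C[:,1],C[:,0],1); print("slope dx/dy",p,np.degrees(np.arctan(p[0])),"width",(Rr-L)[:,0].mean())
for u,v in[(323,149),(361,149),(338,311)]: print(onz(m,u,v,.046).round(4))
y=-.26; print(np.polyval(p,y))
E
```

```text
[ 0.543  -0.1818  0.046 ] [ 0.5417 -0.2633  0.046 ] [ 0.5886 -0.1839  0.046 ] [ 0.5833 -0.2652  0.046 ]
slope dx/dy [0.03267436 0.57165069] 1.8714371060163923 width 0.043540485554770615
[ 0.547  -0.1648  0.046 ]
[ 0.5876 -0.1666  0.046 ]
[ 0.5573 -0.3655  0.046 ]
0.5631553600309628
```

```bash
python3 -m jog '[[[0.011,-0.0225,-0.03],[0,0,0],100],[[0.011,-0.0225,-0.03],[0,0,0],100],[[0,0,-0.04],[0,0,0],100],[[0,0,-0.04],[0,0,0],100],[[0,0,-0.03],[0,0,0],100],[[0,0,-0.02],[0,0,0],100],[[0,0,-0.01],[0,0,0],100],[[0,0,-0.005],[0,0,0],100],[[0,0,0],[0,0,0],100]]'; python3 -m jog '[[[0,0,0],[0,0,0],30],[[0,0,0],[0,0,0],30],[[0,0,0],[0,0,0],30],[[0,0,0],[0,0,0],30],[[0,0,0],[0,0,0],30],[[0,0,0],[0,0,0],30],[[0,0,0],[0,0,0],30]]' 50; python3 -c "
from h import *
st()"
```

```text
t: 3.05
eef_pos: [0.5622, -0.2474, 0.0099]
tcp_rot: [2.263, 2.179, 0.0]
contact_force: [-0.2, 0.5, 0.6]
opening: 0.999
gripper_force: 0.0
t: 3.75
eef_pos: [0.5622, -0.2476, 0.0097]
tcp_rot: [2.263, 2.178, 0.0]
contact_force: [0.7, -0.4, 1.1]
opening: 0.497
gripper_force: 49.9
t 3.75 pos [ 0.5622 -0.2476  0.0097] yaw(y) -2.19 z [ 0. -0. -1.] F [ 0.7 -0.4  1.1] op 0.497 gf 49.9
```

```bash
python3 -m jog '[[[0,0,0.009],[-4,0.15,0],30],[[0,0,0.009],[-4,0.15,0],30],[[0,0,0.009],[-4,0.15,0],30],[[0,0,0.0055],[-4,0.15,0],30],[[0,0,0.0055],[-4,0.15,0],30],[[0,0,0.0055],[-4,0.15,0],30],[[0,0,0.0055],[-4,0.15,0],30],[[0,0,0],[0,0,0],30],[[0,0,0],[0,0,0],30],[[0,0,0],[0,0,0],30]]'; python3 -m jog '[[[0,0,0],[0,0,0],30],[[0,0,0],[0,0,0],30],[[0,0,0],[0,0,0],30],[[0,0,0],[0,0,0],30]]'; python3 - <<'E'
from h import *
st(); m,w=snap("wrist","w2.png"); m,s=snap("scene","s2.png");m,t=snap("top","t2.png")
c=lambda i,x,y:cv2.resize(i[y:y+150,x:x+200],(400,300))
cv2.imwrite("pics/v2.png",np.vstack([np.hstack([c(s,330,200),c(t,360,150)]),np.hstack([cv2.resize(w[60:360,120:520],(400,300)),c(s,330,200)])])[:,:,::-1])
E
```

```text
t: 4.75
eef_pos: [0.5618, -0.248, 0.0583]
tcp_rot: [1.99, 1.914, -0.495]
contact_force: [-0.3, -0.2, -2.7]
opening: 0.495
gripper_force: 49.9
t: 5.15
eef_pos: [0.5621, -0.2478, 0.0587]
tcp_rot: [1.989, 1.913, -0.496]
contact_force: [-0.0, 0.3, -1.9]
opening: 0.496
gripper_force: 49.9
t 5.15 pos [ 0.5621 -0.2478  0.0587] yaw(y) -2.21 z [-0.018 -0.469 -0.883] F [-0.   0.3 -1.9] op 0.496 gf 49.9
```

View pics/v2.png

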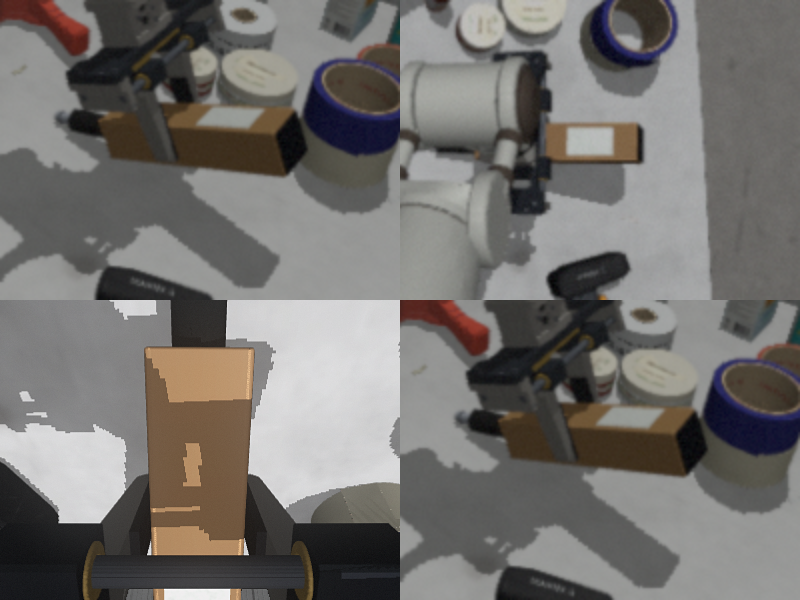

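The roller end (bright stub at about (65,118) in the first tile) sticks out of the mouth, resting on the table. Now I'll level the tube and lay it down.

```bash
python3 -m jog '[[[0,0,-0.006],[4.33,-0.16,0],30],[[0,0,-0.006],[4.33,-0.16,0],30],[[0,0,-0.006],[4.33,-0.16,0],30],[[0,0,-0.004],[3.75,-0.15,0],30],[[0,0,-0.004],[3.75,-0.15,0],30],[[0,0,-0.004],[3.75,-0.15,0],30],[[0,0,-0.004],[3.75,-0.15,0],30],[[0,0,-0.007],[0,0,0],30],[[0,0,-0.004],[0,0,0],30],[[0,0,0],[0,0,0],30]]'; python3 -m jog '[[[0,0,-0.003],[0,0,0],30],[[0,0,-0.001],[0,0,0],30],[[0,0,0],[0,0,0],30]]'; python3 -c "
from h import *
st()"
```

```text
t: 6.3
eef_pos: [0.5612, -0.2465, 0.0123]
tcp_rot: [-2.262, -2.179, 0.002]
contact_force: [0.1, -0.4, -3.0]
opening: 0.499
gripper_force: 49.9
t: 6.6
eef_pos: [0.5622, -0.2472, 0.0097]
tcp_rot: [2.262, 2.179, 0.0]
contact_force: [0.4, 0.2, -2.2]
opening: 0.5
gripper_force: 49.9
t 6.6 pos [ 0.5622 -0.2472  0.0097] yaw(y) -2.16 z [ 0.001 -0.    -1.   ] F [ 0.4  0.2 -2.2] op 0.5 gf 49.9
```

```bash
python3 -m jog '[[[0,0,-0.001],[0,0,0],30],[[0,0,0],[0,0,0],60],[[0,0,0],[0,0,0],100],[[0,0,0],[0,0,0],100],[[0,0,0],[0,0,0],100],[[0,0,0.02],[0,0,0],100],[[0,0.01,0.04],[0,0,0],100],[[0,0.03,0.04],[0,0,0],100],[[0,0.03,0.03],[0,0,0],100],[[0,0,0],[0,0,0],100]]' 60; python3 - <<'E'
from h import *
st(); m,w=snap("wrist","w3.png")
import pickle; pickle.dump(m,open("m3.pkl","wb"))
E
```

```text
t: 7.6
eef_pos: [0.5652, -0.1762, 0.1441]
tcp_rot: [2.254, 2.176, 0.006]
contact_force: [0.5, -0.5, 0.4]
opening: 1.001
gripper_force: 0.0
t 7.6 pos [ 0.5652 -0.1762  0.1441] yaw(y) -2.02 z [ 0.009 -0.004 -1.   ] F [ 0.5 -0.5  0.4] op 1.001 gf 0.0
```

View pics/w3.png

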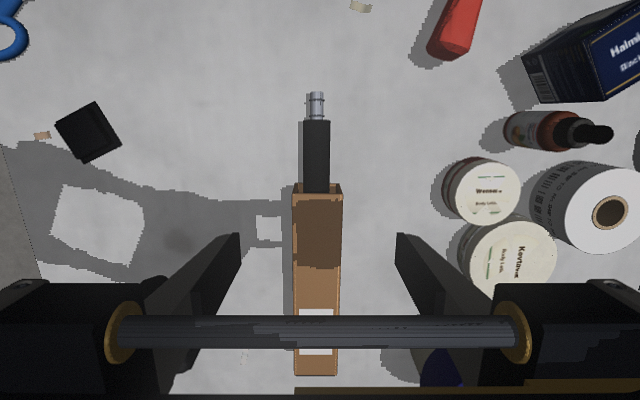

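The tube lies flat. The steel stub runs from (316,92) to the sleeve edge at (317,121), and the mouth is at row 190.

```bash
python3 - <<'E'
from h import *
import pickle; m=pickle.load(open("m3.pkl","rb"))
for n,u,v,z in[("end L",309,93,.02),("end R",323,93,.02),("end mid",316,93,.02),("sleeve edge L",303,121,.025),("sleeve R",330,121,.025),("mouth L",294,193,.046),("mouth R",342,193,.046),("sl L2",303,180,.017),("sl R2",330,180,.017)]: print(n,onz(m,u,v,z).round(4))
E
```

```text
end L [ 0.5614 -0.0822  0.02  ]
end R [ 0.5739 -0.0826  0.02  ]
end mid [ 0.5677 -0.0824  0.02  ]
sleeve edge L [ 0.5551 -0.106   0.025 ]
sleeve R [ 0.5793 -0.1069  0.025 ]
mouth L [ 0.545  -0.1669  0.046 ]
mouth R [ 0.5875 -0.1685  0.046 ]
sl L2 [ 0.5522 -0.1616  0.017 ]
sl R2 [ 0.5784 -0.1625  0.017 ]
```

```bash
python3 -m jog '[[[0.001,0.042,0],[0,0,0],100],[[0.001,0.042,-0.03],[0,0,0],100],[[0,0,-0.04],[0,0,0],100],[[0,0,-0.04],[0,0,0],100],[[0,0,-0.02],[0,0,0],100],[[0,0,-0.007],[0,0,0],100],[[0,0,0],[0,0,0],100],[[0,0,0],[0,0,0],100]]' 60; python3 - <<'E'
from h import *
st(); m,w=snap("wrist","w4.png")
E
```

```text
t: 8.45
eef_pos: [0.5633, -0.0955, 0.0014]
tcp_rot: [-2.264, -2.177, 0.001]
contact_force: [0.2, 0.3, -0.2]
opening: 0.998
gripper_force: 0.0
t 8.45 pos [ 0.5633 -0.0955  0.0014] yaw(y) -2.25 z [-0.001  0.    -1.   ] F [ 0.2  0.3 -0.2] op 0.998 gf 0.0
```

View pics/w4.png

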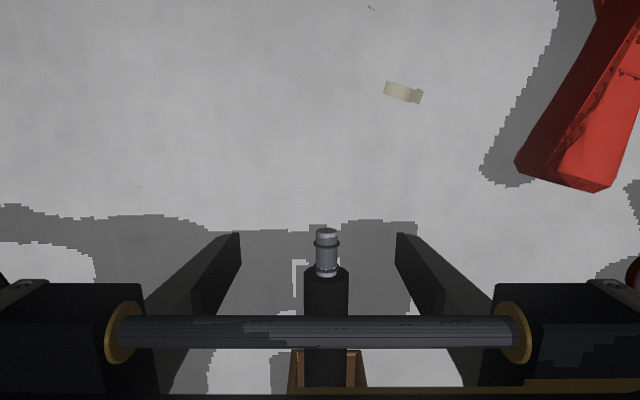

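The stub now lies between the fingers, with its end at about (326,232) and the sleeve edge near row 270.

```bash
python3 - <<'E'
from h import *
m=ctrl.camera_model("wrist")
for n,u,v,z in[("end",326,230,.016),("endL",313,240,.014),("endR",339,240,.014),("sl",326,268,.026),("slL",304,290,.014),("slR",349,290,.014)]: print(n,onz(m,u,v,z).round(4))
o,d=ray(m,326,230);print(o)
E
```

```text
end [ 0.5681 -0.0788  0.016 ]
endL [ 0.5609 -0.085   0.014 ]
endR [ 0.575  -0.0856  0.014 ]
sl [ 0.5674 -0.0958  0.026 ]
slL [ 0.5545 -0.1155  0.014 ]
slR [ 0.5801 -0.1165  0.014 ]
[ 0.56613249 -0.01937666  0.17132758]
```

```bash
python3 -m jog '[[[0.0045,0.0045,0.001],[0,0,0],100],[[0,0,0],[0,0,0],60],[[0,0,0],[0,0,0],0],[[0,0,0],[0,0,0],0],[[0,0,0],[0,0,0],0],[[0,0,0],[0,0,0],0],[[0,0,0],[0,0,0],0],[[0,0,0],[0,0,0],0],[[0,0,0],[0,0,0],0],[[0,0,0],[0,0,0],0]]' 60; python3 -c "
from h import *
st()"
```

```text
t: 9.5
eef_pos: [0.5685, -0.0904, 0.0036]
tcp_rot: [2.263, 2.178, 0.0]
contact_force: [-0.8, 0.3, -0.0]
opening: 0.241
gripper_force: 0.0
t 9.5 pos [ 0.5685 -0.0904  0.0036] yaw(y) -2.2 z [ 0.001 -0.    -1.   ] F [-0.8  0.3 -0. ] op 0.241 gf 0.0
```

Still closing.

```bash
python3 -m jog '[[[0,0,0],[0,0,0],0],[[0,0,0],[0,0,0],0],[[0,0,0],[0,0,0],0],[[0,0,0],[0,0,0],0],[[0,0,0],[0,0,0],0]]' 60; python3 -c "
from h import *
st()"
```

```text
t: 10.0
eef_pos: [0.5685, -0.0904, 0.0035]
tcp_rot: [2.263, 2.178, 0.0]
contact_force: [-0.7, 0.0, 0.3]
opening: 0.113
gripper_force: 60.0
t 10.0 pos [ 0.5685 -0.0904  0.0035] yaw(y) -2.2 z [ 0. -0. -1.] F [-0.7  0.   0.3] op 0.113 gf 60.0
```

```bash
python3 -m jog '[[[0,0.006,0.001],[0,0,0],0],[[0.0005,0.012,0.001],[0,0,0],0],[[0.0005,0.015,0.001],[0,0,0],0],[[0.0005,0.015,0],[0,0,0],0],[[0.0005,0.015,0],[0,0,0],0],[[0.0005,0.015,0],[0,0,0],0],[[0.0005,0.015,0],[0,0,0],0],[[0.0005,0.012,0],[0,0,0],0],[[0,0,0.03],[0,0,0],0],[[0,0,0.03],[0,0,0],0]]' 60;python3 -m jog '[[[0,0,0.04],[0,0,0],0],[[0,0,0.04],[0,0,0],0],[[0,0,0],[0,0,0],0],[[0,0,0],[0,0,0],0]]'; python3 - <<'E'
from h import *
st(); m,w=snap("wrist","w5.png"); _,s=snap("scene","s5.png"); 
cv2.imwrite("pics/v5.png",np.vstack([w[180:380,120:520],s[120:320,160:560]])[:,:,::-1])
E
```

```text
t: 11.0
eef_pos: [0.5708, 0.0158, 0.0661]
tcp_rot: [-2.261, -2.178, 0.002]
contact_force: [0.9, -0.2, -0.8]
opening: 0.114
gripper_force: 60.0
t: 11.4
eef_pos: [0.5726, 0.0149, 0.1473]
tcp_rot: [2.262, 2.177, 0.002]
contact_force: [-0.2, 0.0, -2.4]
opening: 0.112
gripper_force: 60.0
t 11.4 pos [0.5726 0.0149 0.1473] yaw(y) -2.19 z [ 0.002 -0.001 -1.   ] F [-0.2  0.  -2.4] op 0.112 gf 60.0
```

View pics/v5.png

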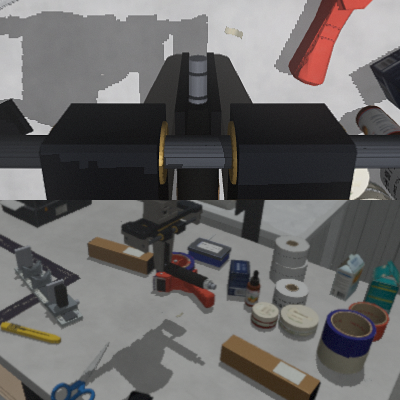

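The roller is held by its stub, top tile (198,75), with the gear end hanging free near (375,211) in the scene picture. I'll work out its pitch numerically.

```bash
python3 - <<'E'
from h import *
im=cv2.imread("pics/s5.png"); m=ctrl.camera_model("scene"); T=np.array(m["extrinsics"])
print(proj(m,[.568,-.125,.155]),proj(m,[.568,-.115,.155]),proj(m,[.572,.02,.155]))
g=cv2.cvtColor(im,cv2.COLOR_BGR2GRAY); print(g[196:226:2,352:392:2])
h=cv2.cvtColor(im,cv2.COLOR_BGR2HSV)
b=((g<55)*255).astype(np.uint8); b[:185]=0;b[225:]=0;b[:,:322]=0;b[:,385:]=0
n,l,s,c=cv2.connectedComponentsWithStats(b); print([(s[i],c[i].round(1)) for i in range(1,n) if s[i][4]>40])
for y in range(196,226,2): print(y,h[y,352:392:4].tolist())
E
```

```text
[374.28581173 208.1454024 ] [370.16126087 206.31930102] [319.94908766 182.8613829 ]
[[ 32  36  35  36  34  44  79 119 136 137 136 138 139 139 142 141 141 139
   99  27]
 [ 30  32  30  32  31  36  31  43 114 138 139 136 140 140 139 140 141 140
   97  29]
 [ 30  24  30  29  29  30  61  92 116 108 130 140 141 140 140 139 138 137
   66  32]
 [ 27  29  28  30  28  34 105 121 103  95 103 138 141 140 141 140 139 137
   60  36]
 [ 42  31  26  30  29  40 105 100  94  97 114 123 132 142 143 142 140 124
   50  33]
 [ 45  66  58  35  24  35 104  97  72  68  99  80 110 144 143 144 142 121
   51  41]
 [ 45  51  66  70  75  47  84  97  78  64  76  70 130 143 144 142 140 123
   49  48]
 [ 45  45  52  66  80  84  85  85 121 140 141 140 144 146 143 142 140 121
   36  37]
 [ 51  45  45  50  67  82  81  82  85  89 121 141 142 142 143 142 142 124
   36  40]
 [ 89  63  45  44  50  57  73  79  83  78  72 109 141 141 142 143 143 125
   46  35]
 [ 92  90  64  41  43  53  59  75  72  65  63  88 142 142 142 141 141 125
   90  88]
 [ 95  92  92  53  39  45  48  53  56  50  47  88 141 143 143 145 145 127
   91  
[... 1817 characters left out ...]
], [3, 77, 80], [3, 165, 74], [3, 166, 100], [3, 175, 128], [4, 182, 115], [0, 2, 143], [0, 0, 142], [45, 4, 142], [30, 3, 90]]
218 [[30, 3, 95], [15, 11, 94], [4, 183, 71], [3, 162, 82], [4, 173, 96], [3, 167, 81], [30, 2, 141], [45, 4, 144], [30, 2, 145], [30, 3, 91]]
220 [[60, 2, 103], [60, 3, 93], [4, 138, 74], [3, 164, 73], [3, 165, 88], [4, 178, 79], [30, 2, 144], [30, 4, 144], [45, 4, 144], [0, 0, 119]]
222 [[30, 2, 134], [60, 3, 94], [9, 20, 89], [5, 176, 74], [4, 175, 86], [3, 171, 79], [30, 3, 146], [30, 4, 145], [45, 4, 145], [30, 5, 144]]
224 [[30, 2, 148], [30, 2, 104], [30, 3, 93], [4, 170, 72], [3, 173, 81], [4, 147, 83], [30, 2, 144], [30, 2, 144], [30, 2, 142], [60, 2, 144]]
```

```bash
python3 -m jog '[[[-0.0175,0.023,0.0125],[0.3,0,-1.65],0],[[-0.0175,0.023,0.0125],[0.3,0,-1.65],0],[[-0.0175,0.023,0.0125],[0.3,0,-1.65],0],[[-0.0175,0.023,0.0125],[0.3,0,-1.65],0],[[-0.0175,0.023,0.0125],[0.3,0,-1.65],0],[[-0.0175,0.023,0.0125],[0.3,0,-1.65],0],[[-0.0175,0.023,0.0125],[0.3,0,-1.65],0],[[-0.0175,0.023,0.0125],[0.4,0,-1.65],0],[[0,0,0],[0,0,0],0],[[0,0,0],[0,0,0],0]]' 60; python3 - <<'E'
from h import *
st(); m,w=snap("wrist","w6.png")
import pickle; pickle.dump(m,open("m6.pkl","wb"))
for p in [(.480,.380,.052),(.4644,.3237,.052),(.5,.431,.076),(.443,.2367,.076),(.4333,.2096,.081)]: print(proj(m,p).round(1))
E
```

```text
t: 12.5
eef_pos: [0.4313, 0.1986, 0.245]
tcp_rot: [-2.472, -1.886, -0.044]
contact_force: [0.1, 0.3, -2.1]
opening: 0.115
gripper_force: 60.0
t 12.5 pos [0.4313 0.1986 0.245 ] yaw(y) -15.32 z [ 0.003  0.042 -0.999] F [ 0.1  0.3 -2.1] op 0.115 gf 60.0
[318.6  12.4]
[318.4  71.3]
[324.7 -60.6]
[320.4 155.3]
[318.3 182.1]
```

View pics/w6.png

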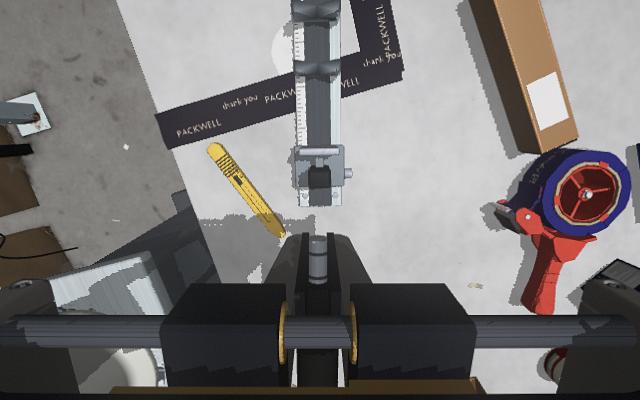

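The gauge runs nearly straight up the picture. The sliding jaw's edge is at (320,151), the grip at (320,170), V2 at about (316,66) and V1 at about (316,10). That agrees with the top-view estimate.

```bash
python3 - <<'E'
from h import *
import pickle; m=pickle.load(open("m6.pkl","rb")); im=cv2.imread("pics/w6.png"); g=cv2.cvtColor(im,cv2.COLOR_BGR2GRAY)
for r in (3,8,62,66,70,148,152): print(r,"".join("%4d"%x for x in g[r,286:350:2]))
for r in (40,110,125,168,178): print(r,"".join("%4d"%x for x in g[r,286:350:2]))
E
```

```text
3  203 200 140  80  90  91  90  89  86  86  86  84  85  79  81  88  81  84  73  75  79  85  89  93  92  97 101  64 203 201 200 201
8  200 200 213  72 121 121 120 120 120 119 114 111 102  93  89  75  81  82  92  99 112 117 122 122 129 134 107  62 199 200 200 200
62  226 226 227 241  72  79  82  80  83  84  85  89  89  89  90  88  84  86  80  77  80  80  85  87  88  89  87  75  52  53  54  52
66  227 227 226 209  72 106 109 111 111 114 114 115 113 104  97  89  75  86  96 101 111 114 113 114 118 117 120  79  52  55  53  53
70  228 229 232 244  70 121 139 138 127 118 109 103  95  87  77  72  66  74  82  90 100 110 122 128 140  86 104  80  54  53  54  54
148  194 197 152 156  92 150 148 105 121 123 126 134 138 142 142 144 151 150 152 149 151 161 154 162 162 166 164 155 155 161 209 210
152  196 197 204 129 100  97  95 189 189 189 190 191 195 186 192 193 194 190 184 191 196 191 197 199 194 195 182 152 154 160 210 209
40  227 225 228 144 202 232 229 229 232 106  85  86  88  87  85  90  82  87  89  84  84  84 220 211 214 208 217 161 207 204 205 201
110   55  58  58  57  56 160 235 232 229 231  99  86  92  88  87  91  91  91  88  94  90  88 130 211 222 214 218 189 207 207 206 206
125  202 202 206 203 207  95 216 216 231 230 169  85  89  92  90  92  92  88  87  92  87  91 102 214 219 212 217 196 210 209 211 209
168  197 200 203 130 130 150 150 149 148 148 148  96  44  49  51  45  44  42  46  49  46  42 153 148 149 148 149 148 153 114 150 150
178  200 202 205 126 130 131 152  96  98  98  95  49  51  56  57  56  57  58  58  60  59  53  46 148 147 146 148 149 149  96 188 187
```

```bash
python3 - <<'E'
from h import *
import pickle; m=pickle.load(open("m6.pkl","rb"))
P=[]
for n,u,v,z in [("V1",316,6,.052),("V2",317.2,66,.052),("jaw",319.2,151,.076),("grip",319,172,.081),("bar40",316.5,40,.016),("bar125",318.2,125,.016)]:
    p=onz(m,u,v,z);P.append(p[:2]);print(n,p.round(4))
P=np.array(P); a,b=np.polyfit(P[:,1],P[:,0],1); print(np.degrees(np.arctan(a)),a,b,P[:,0]-a*P[:,1]-b)
e=np.array([-a,-1])/np.hypot(a,1); print("ex",e); s=P@e; print("along",s.round(4), "origins V1",s[0]+.075,"V2",s[1]+.015)
E
```

```text
V1 [0.4789 0.3866 0.052 ]
V2 [0.4646 0.3293 0.052 ]
jaw [0.443  0.2415 0.076 ]
grip [0.437  0.2201 0.081 ]
bar40 [0.4727 0.3636 0.016 ]
bar125 [0.4489 0.2688 0.016 ]
14.029932519501742 0.24988297221634287 0.3821474821663704 [ 0.00019454  0.00012852  0.0005098  -0.00017704 -0.00026781 -0.000388  ]
ex [-0.24242877 -0.97016921]
along [-0.4912 -0.4321 -0.3417 -0.3195 -0.4673 -0.3696] origins V1 -0.4161586674673255 V2 -0.41711736904332686
```

```bash
python3 -m jog '[[[0.0088,0.0349,-0.01],[0,0,0.22],0],[[0.0088,0.0349,-0.01],[0,0,0.22],0],[[0.0088,0.0349,-0.01],[0,0,0.22],0],[[0.0088,0.0349,-0.02],[0,0,0.22],0],[[0.0088,0.0349,-0.02],[0,0,0.22],0],[[0.0088,0.0349,-0.02],[0,0,0.22],0],[[0,0,-0.03],[0,0,0],0],[[0,0,-0.03],[0,0,0],0],[[0,0,0],[0,0,0],0],[[0,0,0],[0,0,0],0]]' 60; python3 - <<'E'
from h import *
o=st(); m,w=snap("wrist","w7.png"); import pickle; pickle.dump(m,open("m7.pkl","wb")); _,s=snap("scene","s7.png"); 
cv2.imwrite("pics/v7.png",np.hstack([w[:,200:460],cv2.resize(s[100:250,120:320],(533,400))])[:,:,::-1])
p=o["eef_pos"][:2]; e=np.array([-.2424,-.9702]); d=p-[.3821,0]; print("gauge x",d@e-.0926+.415,"y",d@[ .9702,-.2424])
E
```

```text
t: 13.55
eef_pos: [0.4847, 0.4069, 0.0954]
tcp_rot: [-2.453, -1.911, -0.042]
contact_force: [1.3, -0.7, -0.6]
opening: 0.113
gripper_force: 60.0
t 13.55 pos [0.4847 0.4069 0.0954] yaw(y) -14.14 z [ 0.002  0.042 -0.999] F [ 1.3 -0.7 -0.6] op 0.113 gf 60.0
gauge x -0.09725877624905249 y 0.0009299115923028733
```

View pics/v7.png

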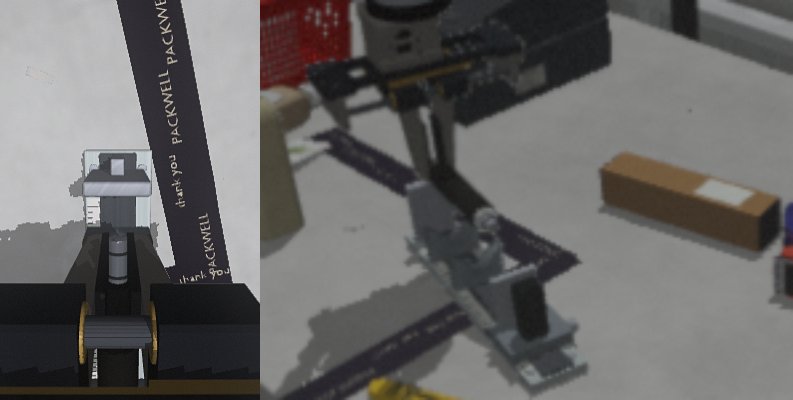

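The picture shows the fixed jaw's inner top edge at wrist pixel (316,195) and the stub end at (318,237). The roller hangs over the rests.

```bash
python3 - <<'E'
from h import *
import pickle; m=pickle.load(open("m7.pkl","rb")); e=np.array([-.2424,-.9702]);im=cv2.imread("pics/w7.png",0)
print(im[178:206:1,316].tolist()); print(im[228:246,318].tolist())
def G(p): d=p[:2]-[.3821,0]; return (d@e-.0926+.415).round(4),(d@[.9702,-.2424]).round(4)
for n,u,v,z in[("jawL",284,195,.076),("jawR",351,194,.076),("jaw mid",316,195,.076),("end top",318,235,.109),("end",318,237,.105),("stubL",309,262,.105),("stubR",328,262,.105)]: print(n,G(onz(m,u,v,z)))
E
```

```text
[77, 80, 76, 89, 135, 156, 173, 182, 183, 177, 173, 170, 172, 168, 166, 161, 160, 140, 83, 76, 82, 82, 81, 83, 81, 81, 82, 79]
[65, 64, 62, 66, 71, 70, 61, 64, 64, 67, 71, 71, 70, 122, 168, 127, 97, 100]
jawL (np.float64(-0.125), np.float64(-0.0207))
jawR (np.float64(-0.1257), np.float64(0.0215))
jaw mid (np.float64(-0.125), np.float64(-0.0005))
end top (np.float64(-0.1101), np.float64(0.0009))
end (np.float64(-0.1075), np.float64(0.0009))
stubL (np.float64(-0.0926), np.float64(-0.0042))
stubR (np.float64(-0.0926), np.float64(0.0065))
```

```bash
python3 -m jog '[[[0,0.003,-0.02],[0,0,0],0],[[0,0,-0.02],[0,0,0],0],[[0,0,-0.007],[0,0,0],0],[[0,0,0],[0,0,0],0],[[0,0,0],[0,0,0],0]]' 60; python3 -m jog '[[[0,0,-0.004],[0,0,0],0],[[0,0,0],[0,0,0],0],[[0,0,0],[0,0,0],0]]';  python3 -m jog '[[[0,0,-0.003],[0,0,0],0],[[0,0,0],[0,0,0],0],[[0,0,0],[0,0,0],0]]'
```

```text
t: 14.15
eef_pos: [0.4859, 0.4114, 0.0512]
tcp_rot: [-2.452, -1.913, -0.05]
contact_force: [1.6, -0.0, -0.9]
opening: 0.116
gripper_force: 60.0
t: 14.45
eef_pos: [0.485, 0.4111, 0.0459]
tcp_rot: [-2.452, -1.913, -0.047]
contact_force: [0.3, 0.2, -1.6]
opening: 0.113
gripper_force: 60.0
t: 14.75
eef_pos: [0.4847, 0.4109, 0.0424]
tcp_rot: [-2.452, -1.913, -0.046]
contact_force: [0.3, 0.8, -1.8]
opening: 0.11
gripper_force: 60.0
```

```bash
python3 -m jog '[[[0,0,-0.002],[0,0,0],0],[[0,0,0],[0,0,0],0],[[0,0,0],[0,0,0],0]]' 60; python3 -m jog '[[[0,0,-0.002],[0,0,0],0],[[0,0,0],[0,0,0],0],[[0,0,0],[0,0,0],0]]';  python3 -m jog '[[[0,0,-0.001],[0,0,0],0],[[0,0,0],[0,0,0],0],[[0,0,0],[0,0,0],0]]'
```

```text
t: 15.05
eef_pos: [0.4848, 0.4109, 0.0404]
tcp_rot: [-2.452, -1.913, -0.046]
contact_force: [0.4, -0.6, -0.9]
opening: 0.112
gripper_force: 60.0
t: 15.35
eef_pos: [0.4852, 0.4112, 0.0391]
tcp_rot: [-2.452, -1.913, -0.048]
contact_force: [-0.4, -0.1, 2.5]
opening: 0.112
gripper_force: 60.0
t: 15.65
eef_pos: [0.4852, 0.4114, 0.0387]
tcp_rot: [-2.452, -1.913, -0.048]
contact_force: [-2.2, -0.8, 6.4]
opening: 0.11
gripper_force: 60.0
```

```bash
python3 -m jog '[[[0,0,0.0005],[0,0,0],15],[[0,0,0],[0,0,0],20],[[0,0,0],[0,0,0],40],[[0,0,0],[0,0,0],60],[[0,0,0],[0,0,0],60],[[0,0,0.01],[0,0,0],60],[[0,0,0.02],[0,0,0],60],[[0,0,0.03],[-1,0,0],60],[[0,0,0.04],[-1.5,0,0],60],[[0,0,0.04],[0,0,0],60]]'; python3 -m jog '[[[-0.01,-0.04,0.04],[0,0,0],60],[[-0.01,-0.04,0],[0,0,0],60],[[-0.01,-0.04,0],[0,0,0],60],[[-0.01,-0.04,0],[0,0,0],60],[[0,0,0],[0,0,0],60],[[0,0,0],[0,0,0],60]]';  python3 - <<'E'
from h import *
st(); m,w=snap("wrist","w8.png"); import pickle; pickle.dump(m,open("m8.pkl","wb")); g=cv2.cvtColor(w,cv2.COLOR_RGB2GRAY)
e=np.array([-.2424,-.9702]); q=np.array([.9702,-.2424])
for x,y,z,n in[(-.125,0,.076,"fix"),(-.105,0,.05,"end"),(-.075,0,.055,"V1"),(-.033,0,.061,"mid"),(-.015,0,.052,"V2"),(.042,0,.05,"gear end"),(.073,0,.076,"jaw"),(.107,0,.081,"grip")]:
    P=np.array([.3821,0])+(x-.415+.0926)*e+q*y; print(n,proj(m,[*P,z]).round(1))
for r in range(0,260,8): print(r,"".join("%4d"%x for x in g[r,280:360:3]))
E
```

```text
t: 16.65
eef_pos: [0.4844, 0.4112, 0.18]
tcp_rot: [2.474, 1.931, 0.004]
contact_force: [0.9, 0.1, 0.6]
opening: 0.603
gripper_force: 0.0
t: 17.25
eef_pos: [0.4463, 0.2559, 0.2138]
tcp_rot: [2.476, 1.929, 0.007]
contact_force: [-0.5, 0.1, 0.0]
opening: 0.597
gripper_force: 0.0
t 17.25 pos [0.4463 0.2559 0.2138] yaw(y) -14.16 z [ 0.006  0.    -1.   ] F [-0.5  0.1  0. ] op 0.597 gf 0.0
fix [316.4 -15.2]
end [316.4  19.5]
V1 [316.5  52.6]
mid [316.6  98. ]
V2 [316.7 116.8]
gear end [316.8 171.4]
jaw [317.  205.7]
grip [317.1 238.3]
0  209 210 214 106 226  62  66  63  66  61  64  62  62  63  60  56  58  57  58  53 231 207  47  49  44  48  93
8  210 211 215 135 141 110  63  64  66  66  62  65  62  62  62  59  60  58  56 192 225 208  34  50  47  48  47
16  214 209 134 140 141 140 145 145  64  66  66 149 203 186  97  59  95 236 221 217 225 208 210  48  52  49  50
24  139 137 138 138 138 160 142 142  91  94  64 150 207 187  91  93  93 235 220 217 227 212 211  70  50  49  48
32  213 213 213 140 233 229 228 246  65  67  63 149 207 186 103  93  90 234 221 217 226 213 210 211  50  53  52
40  217 
[... 2447 characters left out ...]
20 216 218 214 215 215
216  132 132 134 134  87  96  95  99  98  45  44  70  80  82  45  47 154 149 149 153 153 178 167 166 214 214 217
224  135 134 134 133  89  93  96  95  98  44  44  45  46  48  48  45  45 149 149 148 152 200 200 194 208 212 212
232  133 134 132 131 113  95 112 107  99  45  48  50  49  45  50  54  43 176 174 179 172 212 210 211 213 213 213
240  136 137 137 134 134 111 160 116 150  45  47  49  49  49  49  53  42 181 181 219 210 209 209 211 211 211 211
248  140 138 140 139 138 105 139 141 144  63  65  64  63  59  89  88  88 221 216 229 206 205 207 210 209 209 210
256  210 210 212 217 217 218 215 198 213 195 212 207 208 205 206 204 204 204 206 209 208 207 209 210 210 208 211
```

The roller sits straight in both rests: the sleeve covers rows 41–149, centred at column 316.5. Next is the jaw grip, at about (317,238).

```bash
python3 -m jog '[[[-0.006,-0.0235,0],[0,0,0],70],[[-0.006,-0.0235,-0.02],[0,0,0],70],[[0,0,-0.04],[0,0,0],70],[[0,0,-0.04],[0,0,0],70],[[0,0,-0.03],[0,0,0],70],[[0,0,0],[0,0,0],70],[[0,0,0],[0,0,0],70]]' 15; python3 - <<'E'
from h import *
o=st(); p=o["eef_pos"][:2]-[.3821,0];print(p@[-.2424,-.9702]-.0926+.415,p@[.9702,-.2424])
E
```

```text
t: 18.0
eef_pos: [0.4346, 0.21, 0.0836]
tcp_rot: [2.473, 1.932, 0.005]
contact_force: [0.2, -0.1, 0.2]
opening: 0.699
gripper_force: 0.0
t 18.0 pos [0.4346 0.21   0.0836] yaw(y) -14.01 z [ 0.004 -0.    -1.   ] F [ 0.2 -0.1  0.2] op 0.699 gf 0.0
0.10590055249730579 5.2989035495394415e-05
```

```bash
python3 -m jog '[[[0,0,-0.02],[0,0,0],70],[[0,0,-0.0135],[0,0,0],70],[[0,0,0],[0,0,0],30],[[0,0,0],[0,0,0],10],[[0,0,0],[0,0,0],10],[[0,0,0],[0,0,0],10],[[0,0,0],[0,0,0],10],[[0,0,0],[0,0,0],10],[[0,0,0],[0,0,0],10],[[0,0,0],[0,0,0],10]]' 12; python3 -m jog '[[[0.0012,0.0048,0],[0,0,0],10],[[0.0012,0.0048,0],[0,0,0],10],[[0.0012,0.0048,0],[0,0,0],10],[[0.0012,0.0048,0],[0,0,0],10],[[0,0,0],[0,0,0],10]]'
```

```text
t: 19.0
eef_pos: [0.4348, 0.2092, 0.0499]
tcp_rot: [2.474, 1.93, 0.007]
contact_force: [1.3, -1.1, 2.7]
opening: 0.262
gripper_force: 12.0
t: 19.5
eef_pos: [0.4398, 0.2294, 0.0499]
tcp_rot: [2.474, 1.931, 0.008]
contact_force: [2.4, 1.0, 4.2]
opening: 0.263
gripper_force: 12.0
```

```bash
python3 -m jog '[[[0.0005,0.0019,0],[0,0,0],10],[[0.0005,0.0019,0],[0,0,0],10],[[0.0005,0.0019,0],[0,0,0],10],[[0.0005,0.0019,0],[0,0,0],10],[[0.0005,0.0019,0],[0,0,0],10],[[0.0005,0.0019,0],[0,0,0],10],[[0.0005,0.0019,0],[0,0,0],10],[[0.0005,0.0019,0],[0,0,0],10],[[0,0,0],[0,0,0],10]]'; python3 -m jog '[[[0.00025,0.001,0],[0,0,0],10],[[0.00025,0.001,0],[0,0,0],10],[[0.00025,0.001,0],[0,0,0],10],[[0.00025,0.001,0],[0,0,0],10],[[0,0,0],[0,0,0],10]]'; python3 - <<'E'
from h import *
o=st(); p=o["eef_pos"][:2]-[.3821,0];print(p@[-.2424,-.9702]-.0926+.415,p@[.9702,-.2424], o["contact_force"]@[-.2424,-.9702,0])
E
```

```text
t: 20.4
eef_pos: [0.4434, 0.2437, 0.0499]
tcp_rot: [2.474, 1.931, 0.006]
contact_force: [1.9, -2.8, 5.9]
opening: 0.261
gripper_force: 12.0
t: 20.9
eef_pos: [0.4444, 0.2476, 0.0499]
tcp_rot: [2.474, 1.93, 0.005]
contact_force: [1.2, -2.8, 6.5]
opening: 0.26
gripper_force: 12.0
t 20.9 pos [0.4444 0.2476 0.0499] yaw(y) -14.06 z [ 0.005 -0.001 -1.   ] F [ 1.2 -2.8  6.5] op 0.26 gf 12.0
0.0671001706694826 0.0003831193238152478 2.421263850616004
```

```bash
for i in 1; do python3 -m jog '[[[0.00025,0.001,0],[0,0,0],10],[[0.00025,0.001,0],[0,0,0],10],[[0,0,0],[0,0,0],10]]'; done; python3 -m jog '[[[0.00025,0.001,0],[0,0,0],10],[[0.00025,0.001,0],[0,0,0],10],[[0,0,0],[0,0,0],10]]'; python3 -m jog '[[[0.00025,0.001,0],[0,0,0],10],[[0,0,0],[0,0,0],10]]'; python3 - <<'E'
from h import *
o=st(); p=o["eef_pos"][:2]-[.3821,0];print(p@[-.2424,-.9702]-.0926+.415,p@[.9702,-.2424], o["contact_force"]@[-.2424,-.9702,0])
E
```

```text
t: 21.2
eef_pos: [0.4448, 0.2496, 0.0499]
tcp_rot: [2.474, 1.93, 0.005]
contact_force: [2.1, -3.0, 6.8]
opening: 0.261
gripper_force: 12.0
t: 21.5
eef_pos: [0.4453, 0.2514, 0.0499]
tcp_rot: [2.473, 1.93, 0.005]
contact_force: [0.7, -3.2, 6.6]
opening: 0.26
gripper_force: 12.0
t: 21.7
eef_pos: [0.4453, 0.2514, 0.0498]
tcp_rot: [2.472, 1.93, 0.001]
contact_force: [-0.1, -7.8, 9.6]
opening: 0.261
gripper_force: 12.0
t 21.7 pos [0.4453 0.2514 0.0498] yaw(y) -14.04 z [ 0.004 -0.003 -1.   ] F [-0.1 -7.8  9.6] op 0.261 gf 12.0
0.06317276322272491 0.0003357202139378312 7.569427769530351
```

Force rises and the position stalls, so contact is made. I'll give one small nudge, release, and check.

```bash
python3 -m jog '[[[0.0002,0.0008,0],[0,0,0],10],[[0,0,0],[0,0,0],10],[[0,0,0],[0,0,0],10]]'; python3 -m jog '[[[-0.0002,-0.001,0],[0,0,0],20],[[0,0,0],[0,0,0],27],[[0,0,0],[0,0,0],50],[[0,0,0],[0,0,0],60],[[0,0,0.02],[0,0,0],60],[[0,0,0.04],[0,0,0],60],[[0,0,0.04],[0,0,0],60],[[0,-0.02,0.04],[0,0,0],60],[[0,0,0.02],[0,0,0],60],[[0,0,0],[0,0,0],60]]';  python3 - <<'E'
from h import *
st(); m,w=snap("wrist","w9.png"); g=cv2.cvtColor(w,cv2.COLOR_RGB2GRAY)
e=np.array([-.2424,-.9702]); q=np.array([.9702,-.2424])
for x,z,n in[(-.125,.076,"fix"),(-.12,.048,"end"),(-.075,.052,"V1"),(-.015,.052,"V2"),(.030,.048,"gear end"),(.030,.076,"jaw"),(.064,.081,"grip")]:
    P=np.array([.3821,0])+(x-.418+.0926)*e; print(n,proj(m,[*P,z]).round(1))
for r in range(0,260,5): print(r,"".join("%4d"%x for x in g[r,295:341:4]))
E
```

```text
t: 22.0
eef_pos: [0.4453, 0.2515, 0.0498]
tcp_rot: [2.472, 1.93, -0.001]
contact_force: [-1.1, -10.3, 10.7]
opening: 0.26
gripper_force: 12.0
t: 23.0
eef_pos: [0.4469, 0.233, 0.2125]
tcp_rot: [2.473, 1.929, 0.014]
contact_force: [-0.4, 0.5, -0.5]
opening: 0.599
gripper_force: 0.0
t 23.0 pos [0.4469 0.233  0.2125] yaw(y) -14.09 z [ 0.01   0.001 -1.   ] F [-0.4  0.5 -0.5] op 0.599 gf 0.0
fix [308.8 -49.4]
end [309.3 -27.8]
V1 [309.6  24.8]
V2 [310.1  91.3]
gear end [310.4 136.8]
jaw [310.1 138.7]
grip [310.2 174.4]
0  111  44  41  45  45  44  41  86 212 208 224 205
5  126  43  41  47  47  44  44  66 211 210 226 206
10  138  44  46  47  47  44  41  68 213 211 225 206
15  163  41  45  48  47  46  46  68 213 213 225 206
20   85  45  48  48  47  47  43  58  69  76  75 210
25  114  46  50  49  48  46  43  80 106 109  95 207
30   90  47  48  49  48  48  43  93 136 144  92 208
35   79  46  48  47  48  46  43  62  82  88 107 209
40  114  46  48  49  50  48  47  61 107 102 217 210
45  171  46  49  48  50  47  43  52 177 222 208 212
50  157  48  48  49  50  49  48  68 217 217 207 213
55  152  46
[... 1452 characters left out ...]
223 216 213
195  217  96  91  89  93  91  92 110 217 222 214 214
200  234  90  92  91  89  91  91 109 217 222 214 210
205  235 124  92  89  91  93  93 111 214 222 212 211
210  162 100  94  92  68  68  67 110 217 222 213 211
215  144 100  68  66  68  68  67 110 215 223 212 212
220  163 129  69  65  66  65  67 107 185 223 209 209
225  112 124  69  68  68  68  64 110 181 223 209 207
230  139 110  68  65  68  69  66 100 213 220 205 204
235  129 132 129 128 129 120 198 203 196 199 205 205
240  135 133 134 130 132 127 205 201 204 205 206 208
245  135 136 133 132 132 132 205 202 205 203 204 205
250  135 137 135 135 136 129 210 208 207 203 202 204
255  128 130 132 128 194 209 209 209 207 207 205 204
```

```bash
python3 -m jog '[[[0.01,0.04,0],[0,0,0],60],[[0.01,0.04,0],[0,0,0],60],[[0.005,0.02,0],[0,0,0],60],[[0,0,0],[0,0,0],60],[[0,0,0],[0,0,0],60]]';  python3 - <<'E'
from h import *
st(); m,w=snap("wrist","w10.png"); g=cv2.cvtColor(w,cv2.COLOR_RGB2GRAY)
e=np.array([-.2424,-.9702]); q=np.array([.9702,-.2424])
for x,z,n in[(-.12,.076,"fix"),(-.12,.048,"end"),(-.095,.055,"sleeve start"),(.005,.055,"sleeve end"),(.030,.076,"jaw")]:
    P=np.array([.3821,0])+(x-.418+.0926)*e; print(n,proj(m,[*P,z]).round(1))
for r in list(range(30,110,3))+list(range(190,280,4)): print(r,"".join("%4d"%x for x in g[r,292:341:4]))
E
```

```text
t: 23.55
eef_pos: [0.4688, 0.3319, 0.2069]
tcp_rot: [2.474, 1.932, -0.002]
contact_force: [-0.1, 0.3, -0.0]
opening: 0.596
gripper_force: 0.0
t 23.55 pos [0.4688 0.3319 0.2069] yaw(y) -14.02 z [ 0.    -0.003 -1.   ] F [-0.1  0.3 -0. ] op 0.596 gf 0.0
fix [314.   83.5]
end [314.3  86.1]
sleeve start [314.3 112.3]
sleeve end [314.5 208.7]
jaw [314.3 237.7]
30  208 207 207 208 207 207 207 206 209 208  48  61  57
33  208 206 209 209 206 208 208 207 210 211 152  60  58
36  210 210 209 209 208 208 209 208 211 210 223  57  59
39  210 210 208 209 208 209 209 210 211 211 216  58  58
42  211 211 209 209 208 212 212 212 211 210 211  61  57
45  212 211 212 211 208 213 212 212 210 210 213  56  58
48  211 212 213 213 210 212 210 213 211 213 212  47  59
51  214 215 215 214 212 213 215 213 213 212 213  85  58
54  216 216 216 214 212 212 214 216 214 212 214 225  60
57  216 216 216 215 214 215 215 217 214 213 211 218  58
60  216 216 218 215 216 215 214 214 215 212 211 212  58
63  216 217 216 217 221 210 229 217 215 211 210 209  52
66  229 230 218 105 106 220 212 106 102 177 228 229 186
69  227 229 122
[... 1382 characters left out ...]
  77  77 147 118
234   90  72  73  76  76  74  73  75  76  75  75 151 141
238   92 118 114 115 119 119 117 112 119 118 119 149 128
242   95 112 118 120 119 118 118 122 118 121 117 147  98
246   90  90  92  80  39  96  93  40  37 145 147 148  98
250   91  93  92  56  38  40  41  40  38 144 146 146  81
254   88  89  90  38  41  42  43  41  41 146 144 148 163
258  136  90  88  37  41  39  39  41  39 146 142 142 170
262  126 242 238  38  42  43  44  41  46 219 214 213 213
266  129 157 234  38  43  44  43  43  44 216 208 206 212
270  197 161 158  40  43  47  44  47  43 216 211 202 209
274  126 218 234  37  45  47  48  48  45 215 209 195 209
278  151 222 232  85  91  90  87  90  89 215 210 183 207
```

The stub end (row 87) meets the fixed jaw, and the sleeve (rows 109–209) matches the predicted closed position. Handing in.

```bash
python3 -c "
from rig import ctrl
print(ctrl.sign_off())"
```

```text
the job is handed in; nothing more can be done
None
```

The roller lies in both V rests with the sliding jaw closed on it and the arm clear; I handed the job in at about 24 s of the 67 s limit, and no verdict came back.

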